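Find the light spot of the seed mill's flywheel

ROBOT

A 6-joint arm with a two-finger parallel gripper is mounted at the origin on the work surface. World frame = base frame: x ahead of the robot, y to its left, z up, the work surface at z = 0. Lengths are in m, angles in rad, forces in N, time in s.
With the tool pointing down it reaches from about 0.35 to 0.925 m from the base axis. Payload 6.4 kg.
Tool frame: the origin (TCP) lies midway between the tips of the shut fingers; the grasp point (between the pads) lies 19 mm behind it; z points along the fingers, y is the line along which they close (so a half turn about z gives the same grasp; the last joint's range is limited). The gripper opens to 94 mm and grips with 3 to 60 N. Pads are 16 mm wide; open, the fingers measure 119 mm over their backs; the gripper's body (75 mm by 177 mm) begins 78 mm behind the grasp point.
Start: joints at [-1.479, 0.245, 1.558, -0, 1.339, -0.174], TCP at [0.171, -0.627, 0.205] pointing down, gripper open.
Joint ranges: [-3.13, 3.13], [-1.02, 2.26], [0.13, 2.54], [-0.95, 4.09], [0.21, 2.88], [-2.74, 2.74]. Speed limits (rad/s): [2.57, 2.57, 3.14, 3.14, 3.14, 3.14].

INTERFACE

Orientations are given as a rotation vector (axis times angle).
In Python, from workcell import arm, snapshot, finder gives the robot as it stands.
- The arm moves only by the tool apply_moves, never from a script. Its argument "moves" is a list that holds one entry, the list of rows, each a list of 7 numbers: the opening in per cent of the stroke, from 0 (shut) to 100 (fully open), then the shift along the tool's x, y, z in units of 0.2 m (1.0 is 0.2 m), then the turn, a rotation vector about the tool's x, y, z in units of pi/2 rad (1.0 is pi/2 rad). In form: [[[grip, x, y, z, wx, wy, wz], ...]]. A call has 1 to 20 rows; each row shifts and turns the commanded pose from where the row before left it, along the tool's axes as they then stand; what a row does not reach is not made up. A row lasts 1/10 s, in which the tool goes at most 50 mm and 8.59 degrees, less where a joint would pass 70% of its speed; a pose out of reach is approached as far as the arm can. A call with a number of a shift or a turn outside -1 to 1 is refused whole. A call with a gripper value outside its range is refused whole. The fingers move at their own pace and stop on an object; the grip force is fixed at half the most. Time passes only in rows, so rows that do not move let the fingers close. It gives the time, the measured TCP pose, the force, the opening and the grip force at its end, in the units of the state.
- arm.observe(): the state, without advancing time (a new reading comes with each control period).
- snapshot(name): name is "side" or "top" or "wrist"; returns a dict with "img" (400x640x3 uint8, blue, green, red), "K" (3x3 intrinsics, pixels), "pose" (4x4, takes a point from camera to world coordinates); the wrist camera has in their place "mount" (4x4, takes a point from camera to tool coordinates, whose origin is the TCP and whose axes are the flange's). Camera axes: x right, y up, looking along -z (the intrinsics and any distortion apply to the point x, -y, -z); pixel columns grow to the right and rows downward; lengths in m; the calibration is good to about 2 mm. A picture is of the moment at which its call begins: read the wrist's pose just before it. There is no depth.
- arm.sign_off(): hands the job in; it is judged then, once.
Trained networks look in a picture, given as the dict that the camera call returned (one of the last four; its "shot" number tells which), for a name from the list of things; names that differ only in an ending like _2 or _b are one class to them, and where a whole thing is asked for, a point or a joint stands for the part that bears it (a point fixed in the world has none). Each returns a list of dicts, best first, with "score" (0 to 1); they miss things now and then, are a little off and sometimes report something else, mostly with a low value. They report only what shows in the picture. A call takes as long as a camera call. They do not tell look-alikes from the thing itself.
- finder.trace(thing, picture): "mask" (400x640 bool, what is visible of it) and "location" ([column, row] in pixels, amid what is visible of it).
The state is a dict: "time_s": time; "joints": joint angles; "joint_velocities": joint speeds; "tau": joint torques, N m; "ee_pos": TCP position; "eef_rot": TCP orientation; "contact_force": force on the tool from outside, world axes, zero at the start; "wrist_torque": the same for the moment, N m; "grip_width": finger opening in m; "grasp_force": force on a finger pad.
Only numpy, scipy, OpenCV 4.12 (cv2) and the standard library are available. Lean on these libraries where they do the work, as an engineer would, in place of code of your own. Each camera call takes 0.05 s, during which the arm holds its last target. There are 200 camera calls.

TASK

Find the light spot of the seed mill's flywheel: lift the wheel out of its wooden cradle, lower it gently onto the balancing stand so that its axle lies on the two pairs of rollers with the wheel midway between them, and let go so that it turns by itself until it rests with its heavy side down. Once it has come to rest, swing the pointer from the side until it stops above the top of the wheel, and leave it there without turning the wheel. Do not knock over any of the three jars.

Things in the scene. Friction and masses are not known exactly. Their poses are not given: they have to be found in the camera images.
- wheel: Metal flywheel, 110 mm diameter, rim 24 mm wide, 12 mm thick, 0.5 to 0.9 kg. Origin at its centre; body y is the axle: 16 mm thick, 65 mm to either side. At the start it stands in the cradle, body z up. Grip it from above across the rim's 24 mm width at its top, 55 mm above the origin. Let go on the rollers, it swings like a pendulum and is at rest some seconds later, heavy side down
- heavy_side (a point): Point on the wheel's heavy side, 43 mm from its centre along body +x, level with the centre at the start. This side is filled with solid metal 22 mm wide inside the rim; the opposite side has only thin spokes
- cradle: Fixed wooden cradle, 140 by 66 mm, 45 mm high, origin at the centre of its underside on the table. The wheel's rim stands in a 29 mm wide slot along the cradle's x, on two 45 degree faces, wheel centre 66 mm above the table, axle along the cradle's y, above the side walls
- stand: Fixed stand, origin on the table below the middle of the rollers. Base plate 8 mm thick, x -75 to +110, y -75 to +75 mm. Four free rollers, 36 mm diameter, 12 mm wide, axes along y, at x +-19, y +-45 mm, height 60 mm; each pair forms a V for the axle. Side plates at y +-58 mm, 65 mm high. A post 18 mm thick at x +85, y 0, 140 mm high, carries the pointer
- seat (a point): Where the wheel's centre belongs: on the stand, x = 0, y = 0, 77.75 mm above the table, with the axle along the stand's y. The wheel's top is then 133 mm above the table
- pointer (a joint): Angle (rad) of the level pointer arm about the upright post. 0: at its stop, pointing to the stand's -x, tip 6 mm above a seated wheel's top. Grows to 1.6 as the arm swings aside to the stand's +y (1.57 points to +y). Starts at 1.05 to 1.5. Stays where left; about 1 N at the knob moves it. Arm 85 mm long, 12 mm wide, 145 to 151 mm above the table
- pointer_knob (a point): On the axis of the pointer's upright wooden knob, a round pin 16 mm thick that rises from the arm (151 mm above the table) to 201 mm, 55 mm out from the post's axis; this point is 185 mm above the table. Can be pinched from above in any direction or pushed
- jar_a: Glass jar with lid, 72 mm diameter, 95 mm high, between stand and cradle; origin at the centre of its underside
- jar_b: Glass jar with lid, 68 mm diameter, 85 mm high, farther back; origin at the centre of its underside
- jar_c: Glass jar with lid, 76 mm diameter, 110 mm high, farther back; origin at the centre of its underside
Not all that is in view belongs to the job. Of the things shaped like the stand, the grey one is meant.

How it is judged:
By the outcome, as a careful person would: the job done as asked, in the order asked, and still so for the second after the job is handed in, with the robot touching nothing.
It also fails if it takes over 58 s, if anything falls off the work surface, if the arm or the gripper's body presses on something with over 40 N, if the wrist force passes 120 N, or if a joint passes its speed limit or range.

## Working session

There is one attempt and no reset: what is moved stays moved. The work goes in short steps, Python scripts to look and compute and a tool call to move; the robot and the scene stay as the last step left them, time stands still between calls to the robot, and variables do not carry over. Pictures are saved under pics/ and viewed, at most 10 in all, crops included, and the job is handed in when it is done.

Besides the shell and the picture viewer there is one more tool, called as name(argument=value, ...), one argument or row to a line, values as JSON. apply_moves: Moves the arm, as the interface text tells. Shifts and turns lie within -1 to 1; 1 stands for 0.2 m of shift or pi/2 rad of turn. Its arguments: {"type":"object","properties":{"moves":{"type":"array","items":{"type":"array","items":{"type":"array","items":{"type":"number"}}}}},"required":["moves"]}

```bash
mkdir -p pics
cat > h.py <<'E'
import numpy as np,cv2
from scipy.spatial.transform import Rotation as R
from workcell import arm,snapshot,finder
def cam(s,st=None):
    if 'pose' in s: return s['K'],np.array(s['pose'])
    T=np.eye(4);T[:3,:3]=R.from_rotvec(st['eef_rot']).as_matrix();T[:3,3]=st['ee_pos']
    return s['K'],T@np.array(s['mount'])
def ray(s,px,z,st=None):
    K,P=cam(s,st);p=np.linalg.inv(K)@[px[0],px[1],1];d=P[:3,:3]@[p[0],-p[1],-p[2]];o=P[:3,3]
    return o+d*(z-o[2])/d[2]
def proj(s,X,st=None):
    K,P=cam(s,st);c=P[:3,:3].T@(np.array(X)-P[:3,3]);u=np.array(K)@[c[0],-c[1],-c[2]];return u[:2]/u[2]
E
python3 - <<'E'
from h import *
print(arm.observe())
s={}
for n in('top','side'):
    s[n]=snapshot(n);cv2.imwrite(f'pics/{n}0.png',s[n]['img']);print(n,{k:v for k,v in s[n].items() if k not in('img',)})
for n in s:
  for t in('wheel','cradle','stand','pointer','pointer_knob','heavy_side','jar_a'):
    for d in finder.trace(t,s[n]): print(n,t,round(d['score'],2),np.round(d['location']),ray(s[n],d['location'],{'wheel':.1,'cradle':.045,'stand':.06,'jar_a':.095,'pointer_knob':.185}.get(t,.148)).round(3),d['mask'].sum())
E
```

```text
{'time_s': 0.0, 'joints': array([-1.47909415e+00,  2.45765046e-01,  1.55899269e+00, -1.41727645e-05,
        1.33869911e+00, -1.74064969e-01]), 'joint_velocities': array([-0.00106457, -0.00281801,  0.00020197, -0.00052288, -0.00046079,
       -0.00014885]), 'tau': array([ 1.08415006e-03, -4.15837240e+01, -3.14602089e+01,  6.84935669e-02,
        3.32642638e-02, -1.56391129e-04]), 'ee_pos': array([ 0.1706909 , -0.6265726 ,  0.20438819]), 'eef_rot': array([-3.11204882e+00, -4.15996769e-01, -9.88550721e-05]), 'contact_force': array([ 0.24722122, -0.17063292,  0.32035883]), 'wrist_torque': array([-0.09068107,  0.0180149 , -0.02506396]), 'grasp_force': 0.0, 'grip_width': 0.09395936121609456}
top {'K': array([[468.14735768,   0.        , 319.45221768],
       [  0.        , 468.14735768, 197.71195256],
       [  0.        ,   0.        ,   1.        ]]), 'pose': array([[ 0.02090193,  0.99612964, -0.08537481,  0.37604616],
       [-0.99969412,  0.02195293,  0.0113901 ,  0.05487199],
       [ 0.01322024,  0.08511062,  0.9962838 ,  1.261245  ],
       [ 0.        ,  0.        ,  0.        ,  
[... 1076 characters left out ...]
[367. 105.] [ 0.715 -0.074  0.095] 915
side wheel 0.77 [362. 184.] [ 0.471 -0.147  0.1  ] 1027
side cradle 0.86 [368. 203.] [ 0.453 -0.151  0.045] 1046
side stand 0.93 [342. 355.] [0.22  0.333 0.06 ] 8393
side stand 0.65 [261. 268.] [0.488 0.232 0.06 ] 4886
side stand 0.65 [271. 183.] [ 0.723 -0.079  0.06 ] 1153
side pointer 0.86 [331. 290.] [0.269 0.295 0.148] 770
side pointer 0.75 [222. 213.] [0.605 0.216 0.148] 436
side pointer_knob 0.98 [333. 289.] [0.243 0.325 0.185] 785
side pointer_knob 0.61 [225. 215.] [0.547 0.259 0.185] 375
side jar_a 0.92 [270. 184.] [ 0.674 -0.02   0.095] 1125
side jar_a 0.75 [232. 205.] [0.681 0.112 0.095] 554
side jar_a 0.73 [346. 232.] [0.385 0.061 0.095] 1235
```

View pics/top0.png

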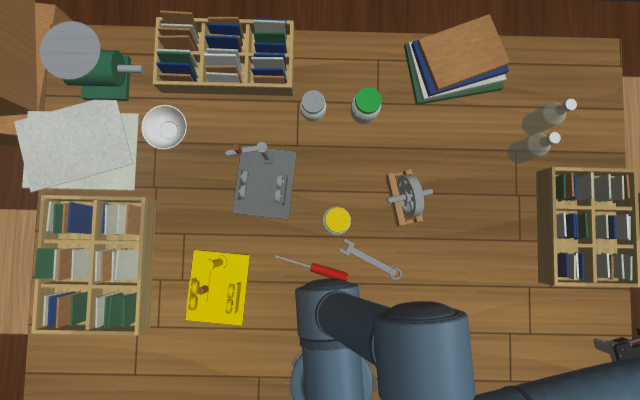

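View pics/side0.png

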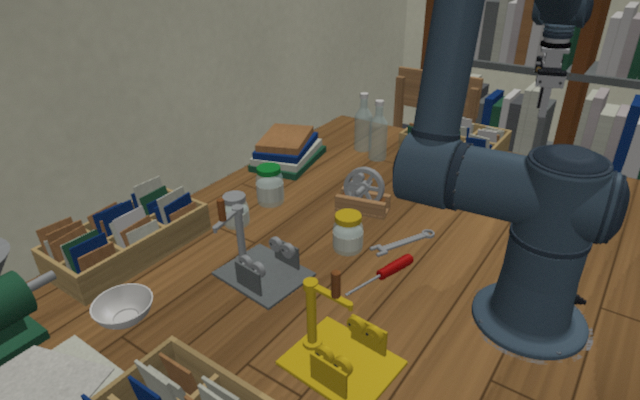

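The top view shows the grey stand at (264,183) with its post at (262,150) and pointer knob at (236,151). The yellow look-alike stand is at (218,287). The wheel is in its cradle at (408,197), and the jars are at (337,220), (313,104) and (367,104). I choose the grey stand and the only wheel, and check both in one close crop.

Run:
```python
from h import *
s=snapshot('top');im=s['img']
a=cv2.resize(im[135:225,220:310],None,fx=4.4,fy=4.4,interpolation=cv2.INTER_CUBIC)
b=cv2.resize(im[155:245,365:455],None,fx=4.4,fy=4.4,interpolation=cv2.INTER_CUBIC)
cv2.imwrite('pics/c1.png',np.hstack([a,b]))
```

```text
(no output)
```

View pics/c1.png

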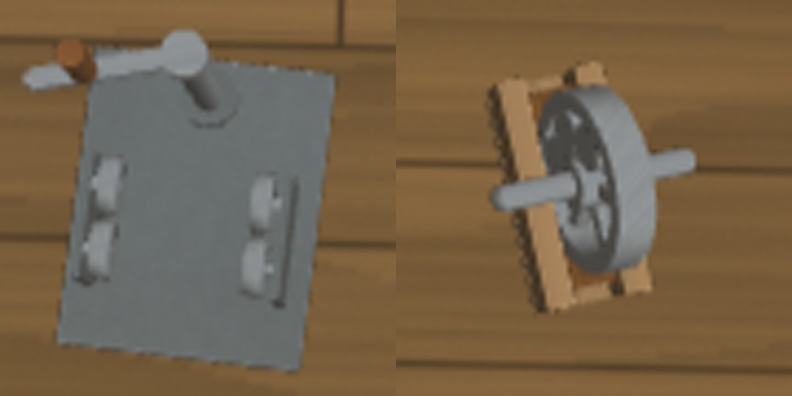

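The crop confirms the choice: grey stand corners at crop (95,47), (335,74), (298,371), (58,343); wheel axle ends at (500,197) and (690,162).

Run:
```python
from h import *
s=snapshot('top')
f=lambda p,o:(p[0]/4.4+o[0]-.4,p[1]/4.4+o[1]-.4)
A=(220,135);B=(365-90,155)
C=np.array([ray(s,f(p,A),.008)[:2] for p in[(95,47),(335,74),(298,371),(58,343)]])
L=np.array([(110,75),(110,-75),(-75,-75),(-75,75)])/1000
cm,lm=C.mean(0),L.mean(0);c=(C-cm).T@(L-lm);th=np.arctan2(c[1,0]-c[0,1],c[0,0]+c[1,1])
Rm=np.array([[np.cos(th),-np.sin(th)],[np.sin(th),np.cos(th)]]);o=cm-Rm@lm
print('stand',o,'yaw',th,'res',(C-(o+(L@Rm.T)))*1000)
# check vs roller picture and post top
for n,p in{'post':(85/1e3,0,.151)}.items(): q=[*(o+Rm@p[:2]),p[2]];print(n,(proj(s,q)-A+.4)*4.4)
for sx in(-.019,.019):
  for sy in(-.045,.045):print((proj(s,[*(o+Rm@[sx,sy]),.078])-A+.4)*4.4)
k=ray(s,f((70,45),A),.201);d=Rm.T@(k[:2]-o)-[.085,0];print('knob',k,d,np.hypot(*d),np.arctan2(d[1],-d[0]))
a,b=[ray(s,f(p,B),.066) for p in[(500,198),(689,162)]]
print('axle',a,b,np.linalg.norm(a-b),(a+b)/2,np.arctan2(*(a-b)[[1,0]])-np.pi/2)
for px in[(337,220)]:print('jar',ray(s,px,.095))
w,q=(a+b)/2,arm.observe();print('tool y',R.from_rotvec(q['eef_rot']).as_matrix()[:,:2])
sd=snapshot('side');im=sd['img'].copy()
for z in(0,.055):
    cv2.circle(im,tuple(int(v) for v in proj(sd,w+[0,0,z])),2,(0,0,255),-1)
for p in[a,b,[*o,.008],[*(o+Rm@[.085,0]),.14],k]+[[*(o+Rm@[x,y]),.078] for x in(-.019,.019) for y in(-.045,.045)]:
    cv2.circle(im,tuple(int(v) for v in proj(sd,p)),1,(0,0,255),-1)
cv2.imwrite('pics/s1.png',cv2.resize(im[140:320,200:400],None,fx=3.2,fy=3.2))
```

```text
stand [0.50561704 0.19144887] yaw -0.0923728301514404 res [[-0.88389345 -0.64729777]
 [-0.40825938  0.76662193]
 [ 0.62461818  1.56393654]
 [ 0.66753465 -1.6832607 ]]
post [184.56571081  54.43226865]
[253.80605687 264.78868874]
[ 98.53409867 247.01417479]
[261.74947579 199.72255127]
[106.90637563 181.97983116]
knob [0.58417984 0.23748    0.201     ] [-0.01101813  0.05308163] 0.05421308360750449 1.366133079555392
axle [ 0.47749815 -0.135421    0.066     ] [ 0.50106176 -0.24599802  0.066     ] 0.11305982074888743 [ 0.48927995 -0.19070951  0.066     ] 0.20995632821440235
jar [ 0.42122614 -0.00334138  0.095     ]
tool y [[ 9.64876170e-01  2.62705113e-01]
 [ 2.62705112e-01 -9.64876169e-01]
 [-1.49394241e-05  5.08447543e-05]]
```

View pics/s1.png

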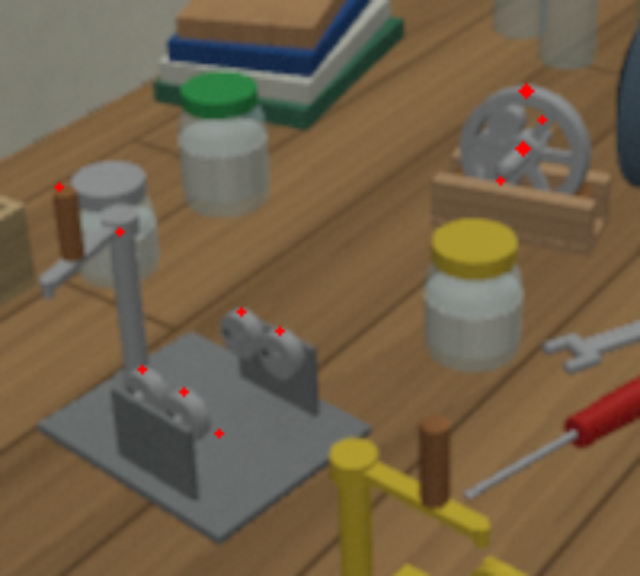

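The overlay dots fall on the roller tops, the post top and the wheel, so the estimates hold. Moving above the wheel.

apply_moves(
  moves=[
    [[100, 0.15, -0.12, 0, 0, 0, 0], [100, 0.15, -0.12, 0, 0, 0, 0], [100, 0.15, -0.12, 0, 0, 0, 0], [100, 0.15, -0.12, 0, 0, 0, 0], [100, 0.15, -0.12, 0, 0, 0, 0], [100, 0.15, -0.12, 0, 0, 0, 0], [100, 0.15, -0.12, 0, 0, 0, 0], [100, 0.15, -0.12, 0, 0, 0, 0], [100, 0.15, -0.12, 0, 0, 0, 0], [100, 0.15, -0.12, 0, 0, 0, 0], [100, 0.15, -0.12, 0, 0, 0, 0], [100, 0.15, -0.12, 0, 0, 0, 0], [100, 0.15, -0.12, 0, 0, 0, 0], [100, 0.15, -0.12, 0, 0, 0, 0.036], [100, 0, 0, 0, 0, 0, 0], [100, 0, 0, 0, 0, 0, 0]],
  ],
)

```text
time_s: 2.55
ee_pos: [0.4879, -0.1922, 0.2055]
eef_rot: [3.124, 0.331, -0.0]
contact_force: [0.9, 0.3, -0.3]
grip_width: 0.094
grasp_force: 0.0
```

Run:
```python
from h import *
st=arm.observe();s=snapshot('wrist');im=s['img'].copy();print(s['mount'],st['ee_pos'],st['eef_rot'])
w=np.array([.4893,-.1907,.066]);
for n,a in(('a',[-.0136,.0636,0]),):
  for p in(w,w+a,w-a,w+[0,0,.055]):
    q=proj(s,p,st);print(q);cv2.circle(im,tuple(int(v) for v in q),3,(0,0,255),-1)
cv2.imwrite('pics/w1.png',im)
```

```text
[[ 6.20091674e-04  9.64185804e-01  2.65226979e-01  7.73452087e-02]
 [ 9.99999789e-01 -6.49057121e-04  2.15668808e-05  1.95868560e-03]
 [ 1.92941940e-04  2.65226910e-01 -9.64186003e-01 -1.78852197e-01]
 [ 0.00000000e+00  0.00000000e+00  0.00000000e+00  1.00000000e+00]] [ 0.48791803 -0.19221513  0.20549346] [ 3.12375661e+00  3.31343060e-01 -3.27040412e-04]
[312.01611891 194.81866818]
[240.81191018 194.7294398 ]
[383.20787783 194.90788097]
[311.35007795 211.45811211]
```

View pics/w1.png

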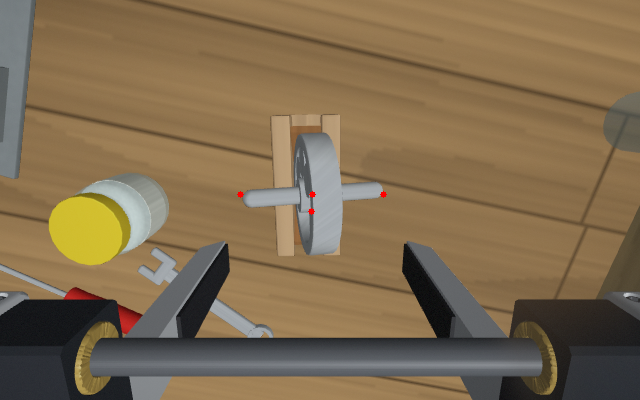

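Wrist view: the cradle spans columns 272–340, the axle ends are at (243,199) and (383,189), and the rim band is at 304–342. The wheel is yawed slightly in its slot, so I compute the correction.

Run:
```python
from h import *
st=arm.observe();s=snapshot('wrist')
a,b=[ray(s,p,.066,st) for p in[(243,199),(383,189.5)]]
print(a,b,np.linalg.norm(a-b),(a+b)/2,np.arctan2(*(a-b)[[1,0]])-np.pi/2)
M=R.from_rotvec(st['eef_rot']).as_matrix()
print('tool frame delta',M.T@((a+b)/2-st['ee_pos']), 'toolyaw',np.arctan2(M[1,0],M[0,0]))
for p in[(304,211),(342,211),(306,254),(341,254)]:print(ray(s,p,.121,st),M.T@(ray(s,p,.121,st)-st['ee_pos']))
for p in[(272,115),(340,115),(279,256),(340,256)]:print('cr',M.T@(ray(s,p,.045,st)-st['ee_pos']))
for d in finder.trace('wheel',s)[:1]:
    m=d['mask']
    for r in range(130,256,10):
        c=np.where(m[r])[0]; print(r,c.min() if len(c) else None,c.max() if len(c) else None)
cv2.imwrite('pics/w2.png',cv2.resize(s['img'][100:270,220:410],None,fx=3.5,fy=3.5,interpolation=cv2.INTER_CUBIC))
```

```text
[ 0.47189553 -0.13033548  0.066     ] [ 0.50730434 -0.25349234  0.066     ] 0.12814599373351634 [ 0.48959993 -0.19191391  0.066     ] 0.27995886568262196
tool frame delta [ 0.00223146 -0.00056315  0.13945783] toolyaw 0.20979049661100285
[ 0.48814029 -0.18579696  0.121     ] [ 0.00206353 -0.00683748  0.08445645]
[ 0.49421149 -0.21422525  0.121     ] [0.00208128 0.02223187 0.08446304]
[ 0.45380164 -0.19444045  0.121     ] [-0.03332228 -0.0055347   0.08446587]
[ 0.45958525 -0.22152268  0.121     ] [-0.03330549  0.0221582   0.08447215]
cr [ 0.07195889 -0.03802279  0.16043136]
cr [0.07199756 0.02438977 0.16044551]
cr [-0.06748171 -0.03528525  0.16046792]
cr [-0.06744395  0.02701055  0.16048205]
130 None None
140 295 330
150 295 334
160 294 336
170 293 338
180 293 339
190 248 381
200 243 341
210 296 341
220 297 341
230 299 340
240 301 338
250 304 333
```

View pics/w2.png

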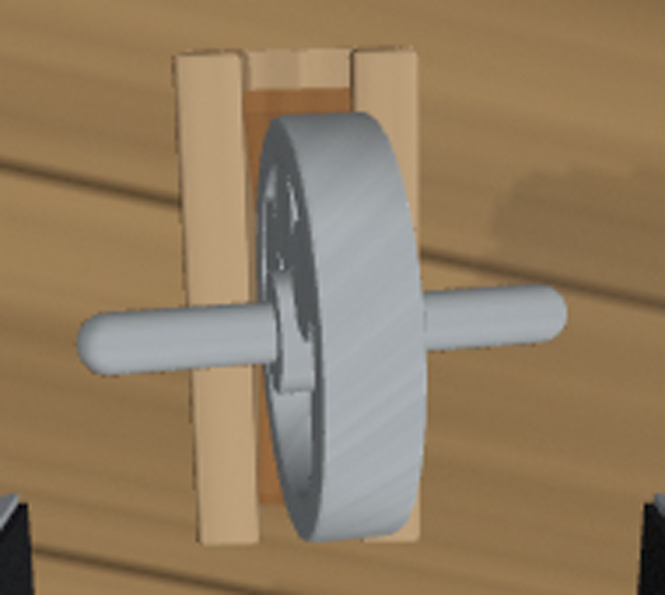

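The close crop shows the wheel leaning in its slot, with the top towards tool +y (rim top at columns 312–341). The fingers will right it when they close around the slot's middle. Descending with the tool centred on the slot.

apply_moves(
  moves=[
    [[100, 0.011, -0.025, 0, 0, 0, -0.012], [100, 0, 0, 0.1, 0, 0, 0], [100, 0, 0, 0.1, 0, 0, 0], [100, 0, 0, 0.1, 0, 0, 0], [100, 0, 0, 0.1, 0, 0, 0], [100, 0, 0, 0.1, 0, 0, 0], [100, 0, 0, 0.042, 0, 0, 0], [80, 0, 0, 0, 0, 0, 0], [70, 0, 0, 0, 0, 0, 0], [60, 0, 0, 0, 0, 0, 0], [50, 0, 0, 0, 0, 0, 0], [44, 0, 0, 0, 0, 0, 0], [38, 0, 0, 0, 0, 0, 0], [34, 0, 0, 0, 0, 0, 0], [30, 0, 0, 0, 0, 0, 0], [28, 0, 0, 0, 0, 0, 0], [20, 0, 0, 0, 0, 0, 0], [0, 0, 0, 0, 0, 0, 0], [0, 0, 0, 0, 0, 0, 0]],
  ],
)

```text
time_s: 4.6
ee_pos: [0.489, -0.1871, 0.0979]
eef_rot: [-3.12, -0.358, 0.0]
contact_force: [-2.0, 0.9, 8.7]
grip_width: 0.0123
grasp_force: 38.3
```

Run:
```python
from h import *
st=arm.observe();s=snapshot('wrist');t=snapshot('side')
print(st['contact_force'],st['wrist_torque'],st['grasp_force'],st['grip_width'])
cv2.imwrite('pics/w3.png',np.hstack([cv2.resize(s['img'][60:400,140:500],(400,378)),cv2.resize(t['img'][120:250,300:440],(400,378))]))
```

```text
[-2.00005114  0.88577375  8.74988435] [0.32851433 0.43283976 0.19927589] 38.25584617909044 0.012317017366268486
```

View pics/w3.png

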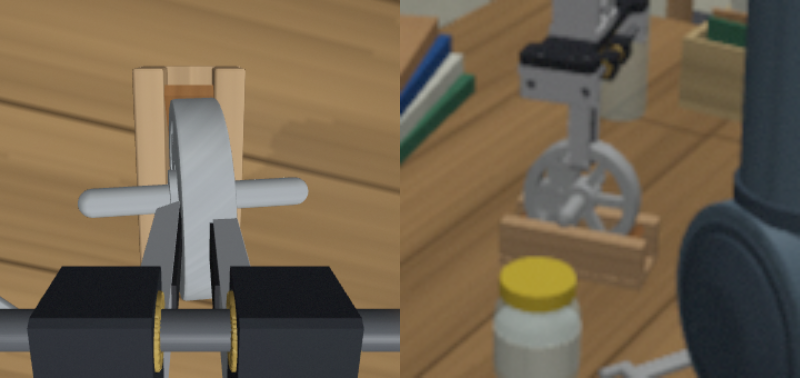

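The grip reads only 12 mm where the rim is 24 mm wide, with the left face still visible, so this grasp is suspect. I'll take a closer look before lifting.

Run:
```python
from h import *
st=arm.observe();s=snapshot('wrist');t=snapshot('side')
print(st['grip_width'],st['grasp_force'],st['ee_pos'],st['eef_rot'])
a=cv2.resize(s['img'][130:400,240:400],(355,599),interpolation=cv2.INTER_CUBIC)
b=cv2.resize(t['img'][125:235,325:406],(440,599),interpolation=cv2.INTER_CUBIC)
cv2.imwrite('pics/w4.png',np.hstack([a,b]))
for y in(-.012,.012,-.006,.006):
  M=R.from_rotvec(st['eef_rot']).as_matrix()
  print(y,[proj(s,st['ee_pos']+M@[.008,y,z],st).round() for z in(0,-.019,-.03)])
```

```text
0.012124481919451577 38.382324086269364 [ 0.48894834 -0.1868986   0.09788607] [-3.11981249e+00 -3.58119733e-01  3.36642038e-04]
-0.012 [array([289., 244.]), array([286., 258.]), array([285., 268.])]
0.012 [array([334., 244.]), array([336., 258.]), array([338., 268.])]
-0.006 [array([301., 244.]), array([299., 258.]), array([298., 268.])]
0.006 [array([323., 244.]), array([324., 258.]), array([324., 268.])]
```

View pics/w4.png

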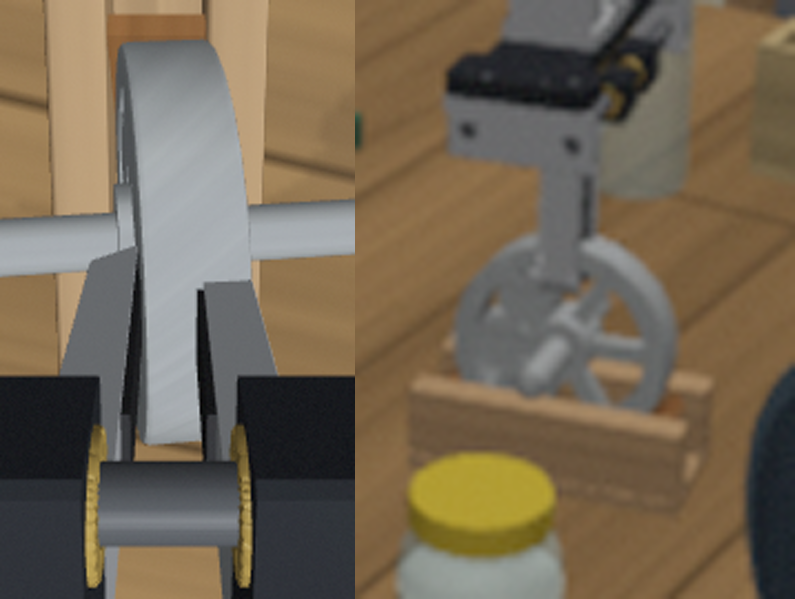

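The right finger overlaps the leaning rim visually, so this isn't a sound grasp. I'll reopen and fit the wheel's lean from its axle tips, so the tool can be tilted to match.

apply_moves(
  moves=[
    [[100, 0, 0, 0, 0, 0, 0], [100, 0, 0, 0, 0, 0, 0], [100, 0, 0, 0, 0, 0, 0], [100, 0, 0, 0, 0, 0, 0], [100, 0, 0, 0, 0, 0, 0], [100, 0, 0, -0.1, 0, 0, 0], [100, 0, 0, -0.1, 0, 0, 0], [100, 0, 0, -0.1, 0, 0, 0], [100, 0, 0, -0.1, 0, 0, 0], [100, 0, 0, -0.1, 0, 0, 0], [100, 0, 0, 0, 0, 0, 0], [100, 0, 0, 0, 0, 0, 0]],
  ],
)

```text
time_s: 6.0
ee_pos: [0.4887, -0.1872, 0.1964]
eef_rot: [-3.121, -0.357, 0.0]
contact_force: [0.3, 0.1, -0.3]
grip_width: 0.0938
grasp_force: 0.0
```

```bash
cat >> h.py <<'E'
from scipy.optimize import least_squares
def axlefit(s,st,pl,pr,z=.066,h=.065):
    M=R.from_rotvec(st['eef_rot']).as_matrix();t0=np.array(st['ee_pos'])
    def pts(v):
        y=np.array([np.sin(v[2]) ,np.cos(v[2])*np.cos(v[3]),np.cos(v[2])*np.sin(v[3])])  # tool frame: v2 yaw, v3 drop of +y end
        c=M.T@(np.array([0,0,z])-[0,0,t0[2]]);c=np.array([v[0],v[1],c[2]])
        return c-h*y,c+h*y,c,y
    f=lambda v:np.r_[proj(s,t0+M@pts(v)[0],st)-pl,proj(s,t0+M@pts(v)[1],st)-pr]
    r=least_squares(f,[0,0,0,0],x_scale=.01);return r.x,r.cost,pts(r.x)
def tips(m):
    r,c=np.where(m);l,h=c.min(),c.max()
    return np.array([l,r[c<=l+3].mean()]),np.array([h,r[c>=h-3].mean()])
E
python3 - <<'E'
from h import *
st=arm.observe();s=snapshot('wrist');print(st['ee_pos'],st['contact_force'])
d=finder.trace('wheel',s)[0];m=d['mask'];print(d['score'],tips(m))
v,c,_=axlefit(s,st,*tips(m));print('x,y,yaw,lean',v,c)
M=R.from_rotvec(st['eef_rot']).as_matrix()
# compare with rim prediction: top rim band edges if lean
for lean in(0,v[3]):
  n=np.array([0,np.cos(lean),np.sin(lean)]);u=np.array([0,np.sin(lean),-np.cos(lean)])
  cc=np.array([v[0],v[1],st['ee_pos'][2]-.066])
  print(lean,[proj(s,st['ee_pos']+M@(cc+.055*u+k*n),st).round(1) for k in(-.012,.012)])
g=cv2.Canny(s['img'],40,120)
for r in(195,205,215,225):print(r,np.where(g[r,260:380])[0]+260)
cv2.imwrite('pics/w5.png',cv2.resize(s['img'][90:290,210:410],(600,600),interpolation=cv2.INTER_CUBIC))
E
```

```text
[ 0.48871476 -0.18715958  0.19644836] [ 0.25781427  0.05721052 -0.32569801]
0.71 (array([246.   , 203.325]), array([389.   , 192.675]))
x,y,yaw,lean [0.00110161 0.00614505 0.02634916 0.2011958 ] 3.6350710512584224e-27
0 [array([305. , 215.5]), array([337.3, 215.6])]
0.20119580106551746 [array([320.1, 216.1]), array([351.4, 214.2])]
195 [303 306 310 317]
205 [304 306 315 318 349]
215 [277 279 296 300 305 308 309 310 311 312 313 315 319 349]
225 [280 297 304 314 319 349]
```

View pics/w5.png

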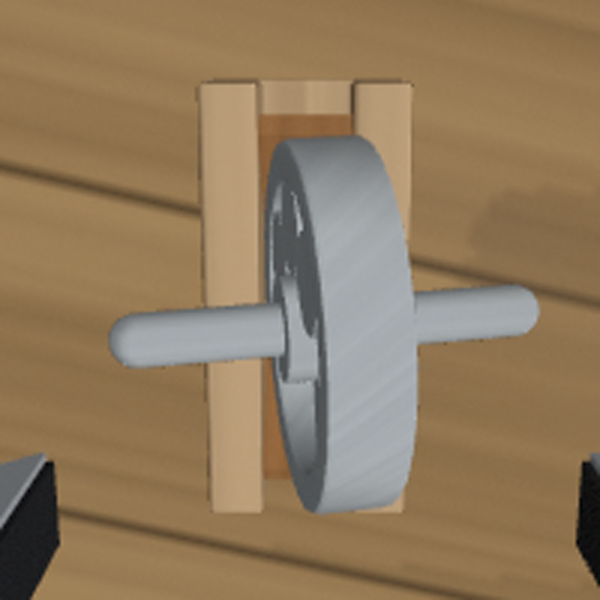

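The fit gives lean 0.20 rad and yaw 0.026, and it predicts the rim band at 320–351 against 319–349 seen. I'll regrip with the tool tilted to match.

apply_moves(
  moves=[
    [[100, 0, 0, 0, 0.064, 0, 0], [100, 0, 0, 0, 0.064, 0, -0.017], [100, 0.0055, 0.08, 0, 0, 0, 0], [100, 0, 0.08, 0, 0, 0, 0], [100, 0, 0, 0.1, 0, 0, 0], [100, 0, 0, 0.1, 0, 0, 0], [100, 0, 0, 0.1, 0, 0, 0], [100, 0, 0, 0.1, 0, 0, 0], [100, 0, 0, 0.063, 0, 0, 0], [80, 0, 0, 0, 0, 0, 0], [60, 0, 0, 0, 0, 0, 0], [50, 0, 0, 0, 0, 0, 0], [40, 0, 0, 0, 0, 0, 0], [36, 0, 0, 0, 0, 0, 0], [32, 0, 0, 0, 0, 0, 0], [28, 0, 0, 0, 0, 0, 0]],
  ],
)

```text
time_s: 7.7
ee_pos: [0.4936, -0.1995, 0.1001]
eef_rot: [-2.918, -0.374, 0.031]
contact_force: [-0.1, -0.1, 0.0]
grip_width: 0.0415
grasp_force: 0.0
```

apply_moves(
  moves=[
    [[24, 0, 0, 0, 0, 0, 0], [15, 0, 0, 0, 0, 0, 0], [0, 0, 0, 0, 0, 0, 0], [0, 0, 0, 0, 0, 0, 0]],
  ],
)

```text
time_s: 8.1
ee_pos: [0.4923, -0.1947, 0.1013]
eef_rot: [-2.905, -0.373, 0.037]
contact_force: [-6.9, 14.6, 16.0]
grip_width: 0.0115
grasp_force: 30.4
```

Width again reads 11.5 mm with a firm pad force. I'll test it with a small lift and see whether the load is carried.

apply_moves(
  moves=[
    [[0, 0, -0.005, -0.025, 0, 0, 0], [0, 0, -0.005, -0.025, 0, 0, 0], [0, 0, -0.005, -0.025, 0, 0, 0], [0, 0, -0.005, -0.025, 0, 0, 0], [0, 0, 0, 0, 0, 0, 0]],
  ],
)

```text
time_s: 8.6
ee_pos: [0.4933, -0.1992, 0.1206]
eef_rot: [-2.917, -0.374, 0.032]
contact_force: [-1.2, 4.4, -5.6]
grip_width: 0.0117
grasp_force: 30.2
```

Run:
```python
from h import *
st=arm.observe();s=snapshot('wrist');t=snapshot('side');p=snapshot('top')
print(st['ee_pos'],st['eef_rot'],st['contact_force'],st['wrist_torque'],st['grip_width'],st['grasp_force'])
for q in(s,t,p):
  for d in finder.trace('wheel',q)[:2]:print(d['score'],d['location'],tips(d['mask']) ,np.where(d['mask'].any(1))[0][[0,-1]])
d=finder.trace('wheel',s)[0]['mask'];M=R.from_rotvec(st['eef_rot']).as_matrix()
for y in(-.012,.012,-.006,.006): print(y,proj(s,st['ee_pos']+M@[.008,y,-.021],st).round())
a=cv2.resize(s['img'][100:400,200:440],(440,550),interpolation=cv2.INTER_CUBIC)
b=cv2.resize(t['img'][125:235,325:397],(360,550),interpolation=cv2.INTER_CUBIC)
cv2.imwrite('pics/w6.png',np.hstack([a,b]))
```

```text
[ 0.49328211 -0.19924364  0.12056071] [-2.91697015 -0.37395021  0.03239675] [-1.17526572  4.41463026 -5.64001654] [0.66558844 0.38374196 0.08086736] 0.011738722649664893 30.217223949730396
0.61 [321.4, 232.0] (array([220.  , 240.18]), array([423.        , 236.85106383])) [151 328]
0.64 [362.3, 179.1] (array([345.        , 178.92537313]), array([385.        , 179.57746479])) [160 198]
0.85 [405.3, 205.0] (array([391. , 198.5]), array([424.        , 207.33333333])) [191 215]
-0.012 [286. 259.]
0.012 [336. 259.]
-0.006 [299. 259.]
0.006 [324. 259.]
```

```bash
cat >> h.py <<'E'
def fit_tool(s,st,pl,pr,zc=.034,h=.065):
    M=R.from_rotvec(st['eef_rot']).as_matrix();t0=np.array(st['ee_pos'])
    P=lambda v,k:t0+M@(np.array([v[0],v[1],zc])+k*h*np.array([np.sin(v[2]),np.cos(v[2])*np.cos(v[3]),np.cos(v[2])*np.sin(v[3])]))
    r=least_squares(lambda v:np.r_[proj(s,P(v,-1),st)-pl,proj(s,P(v,1),st)-pr],[0,0,0,0],x_scale=.01)
    return r.x,r.cost,P(r.x,0),P(r.x,-1),P(r.x,1)
E
python3 - <<'E'
from h import *
st=arm.observe();s=snapshot('wrist')
m=finder.trace('wheel',s)[0]['mask'];print(tips(m))
for z in(.03,.034,.04):print(z,fit_tool(s,st,*tips(m),zc=z)[:3])
v,_,c,a,b=fit_tool(s,st,*tips(m))
g=cv2.Canny(s['img'],40,120)
for r in range(150,330,12):print(r,np.where(g[r,260:380])[0]+260,np.where(m[r])[0][[0,-1]])
# side/top reprojection
for n in('side','top'):
    q=snapshot(n);print(n,[proj(q,x).round(1) for x in(c,a,b)],tips(finder.trace('wheel',q)[0]['mask']))
E
```

```text
(array([219.        , 240.51020408]), array([423.        , 236.57142857]))
0.03 (array([-0.00030051,  0.00931507, -0.0542771 ,  0.20391874]), np.float64(3.2311742677852644e-27), array([ 0.49410336, -0.20262712,  0.08919047]))
0.034 (array([-0.00182755,  0.00737142, -0.0159994 ,  0.10037398]), np.float64(2.0194839173657902e-27), array([ 0.49195888, -0.20039171,  0.085653  ]))
0.04 (array([-0.00398316,  0.00536724,  0.02393153, -0.00714098]), np.float64(4.535335925815491), array([ 0.48909821, -0.19786865,  0.08016536]))
150 [271 273 295 298 323 324 325 326 327 328 329 330 331 332 333 334 335 337
 338 361 364 366] [324 332]
162 [271 273 295 301 303 345 360 363 365] [302 343]
174 [274 295 303 347 359 362 364] [302 347]
186 [274 295 303 348 359 361 363] [303 348]
198 [274 295 304 350 358 363 373 374 375 378] [303 348]
210 [274 295 303 350 357 360 362] [303 350]
222 [274 295 298 302 304 351 356 359 361] [299 351]
234 [303 305 351 353] [221 423]
246 [283 284 285 301 304 351 353] [220 418]
258 [274 278 300 304 327 331 353 359] [304 327]
270 [272 275 299 304 327 332 356] [304 327]
282 [271 298 304 327 333 360] [304 326]
294 [263 264 265 266 267 268 297 304 328 335 363] [304 327]
306 [285 295 302 305 329 336 345] [304 328]
318 [286 295 299 302 305 329 332 337 345] [305 329]
side [array([364.7, 178.7]), array([357.9, 182.4]), array([370.9, 175.4])] (array([345., 179.]), array([385.        , 179.03947368]))
top [array([415.2, 193.8]), array([392.6, 198.5]), array([436.9, 189.4])] (array([391. , 198.5]), array([424. , 207.7]))
```

View pics/w6.png

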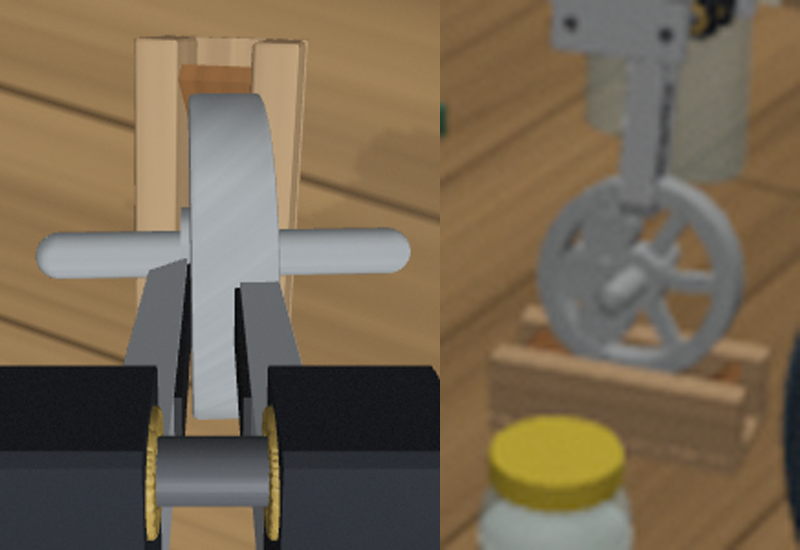

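The wheel is held and lined up with the tool: axle tips at (219,240) and (423,237), rim clear of the cradle floor. It sits about 6 mm off the tool's middle in y. Raising and bringing the tool upright.

apply_moves(
  moves=[
    [[0, 0, -0.02, -0.1, 0, 0, 0], [0, 0, -0.02, -0.1, 0, 0, 0], [0, 0, -0.02, -0.1, 0, 0, 0], [0, 0, -0.02, -0.1, 0, 0, 0], [0, 0, -0.02, -0.1, 0, 0, 0], [0, 0, -0.02, -0.1, 0, 0, 0], [0, 0, -0.02, -0.1, 0, 0, 0], [0, 0, 0, 0, -0.043, 0, 0], [0, 0, 0, 0, -0.043, 0, 0], [0, 0, 0, 0, -0.042, 0, 0], [0, 0, 0, 0, 0, 0, 0], [0, 0, 0, 0, 0, 0, 0]],
  ],
)

```text
time_s: 10.45
ee_pos: [0.4932, -0.2005, 0.2632]
eef_rot: [-3.116, -0.399, -0.007]
contact_force: [0.4, -0.2, -6.0]
grip_width: 0.0113
grasp_force: 30.2
```

```bash
cat > meas.py <<'E'
from h import *
st=arm.observe();s=snapshot('wrist');M=R.from_rotvec(st['eef_rot']).as_matrix()
print(st['ee_pos'],'yaw',np.arctan2(M[1,0],M[0,0]),'z',M[:,2].round(4),st['contact_force'],st['wrist_torque'],st['grip_width'],st['grasp_force'])
d=finder.trace('wheel',s)[0];m=d['mask'];print(d['score'],tips(m))
q=snapshot('side');t=snapshot('top')
w=finder.trace('wheel',q)[0]['mask'];u=finder.trace('wheel',t)
rr,cc=np.where(w);print('side box',cc.min(),cc.max(),rr.min(),rr.max())
if u:
  rr,cc=np.where(u[0]['mask']);print('top box',cc.min(),cc.max(),rr.min(),rr.max())
for z in(.034,.037,.04):
    v,k,c,a,b=fit_tool(s,st,*tips(m),zc=z);print(z,v.round(4),round(k,2),c.round(4))
    n=(b-a)/np.linalg.norm(b-a);e1=np.cross(n,[0,0,1]);e1/=np.linalg.norm(e1);e2=np.cross(e1,n)
    P=np.array([proj(q,c+.055*(np.cos(f)*e1+np.sin(f)*e2)+h*n) for f in np.arange(0,6.3,.1) for h in(-.012,.012)]);print('  side pred',P.min(0).round(),P.max(0).round(), 'top axle',proj(t,a).round(),proj(t,b).round())
E
python3 meas.py
```

```text
[ 0.49324043 -0.20046282  0.26321743] yaw 0.25458590034493306 z [ 4.5e-03  8.0e-04 -1.0e+00] [ 0.37326605 -0.15886651 -6.0247642 ] [-0.0283052   0.10754455 -0.00499436] 0.011255268350947256 30.207393737509847
0.8 (array([223.        , 238.05172414]), array([424. , 237.2]))
side box 347 389 108 149
0.034 [-0.0011  0.0106 -0.0634  0.1874] 0.0 [ 0.495  -0.211   0.2292]
  side pred [346. 105.] [390. 149.] top axle [407. 191.] [460. 182.]
0.037 [-0.0022  0.0093 -0.0374  0.1158] 0.0 [ 0.4937 -0.21    0.2262]
  side pred [346. 106.] [390. 150.] top axle [406. 193.] [460. 182.]
0.04 [-0.0033  0.0068  0.0122 -0.0192] 0.12 [ 0.492  -0.2078  0.2232]
  side pred [346. 108.] [390. 151.] top axle [404. 195.] [460. 181.]
```

```bash
cat >> h.py <<'E'
def fit_full(s,st):
    M=R.from_rotvec(st['eef_rot']).as_matrix();t0=np.array(st['ee_pos'])
    m=finder.trace('wheel',s)[0]['mask'];pl,pr=tips(m);g=cv2.Canny(s['img'],40,120)
    rows=[r for r in range(180,250,6) if r<min(pl[1],pr[1])-16];L=[];Rr=[]
    for r in rows:
        c=np.where(g[r-0])[0];w=np.where(m[r])[0]
        L.append(c[np.argmin(abs(c-w[0]))]);Rr.append(c[np.argmin(abs(c-w[-1]))])
    F=np.arange(-.3,1.2,.02)
    def geo(v):
        n=np.array([np.sin(v[3]),np.cos(v[3])*np.cos(v[4]),np.cos(v[3])*np.sin(v[4])]);u=np.array([0,0,-1.])-n*(-n[2]);u/=np.linalg.norm(u);return v[:3],n,u,np.cross(n,u)*np.sign(np.cross(n,u)[0])
    def f(v):
        c,n,u,e=geo(v);o=[proj(s,t0+M@(c-.065*n),st)-pl,proj(s,t0+M@(c+.065*n),st)-pr]
        for k,E in((-.012,L),(.012,Rr)):
            P=np.array([proj(s,t0+M@(c+k*n+.055*(np.cos(a)*u+np.sin(a)*e)),st) for a in F]);i=np.argsort(P[:,1])
            o.append((np.interp(rows,P[i,1],P[i,0])-E)*.6)
        return np.concatenate(o)
    r=least_squares(f,[0,.005,.037,0,0],x_scale=[.01]*5,loss='soft_l1');v=r.x;c,n,_,_=geo(v)
    return v,r.fun,t0+M@c,M@n,L,Rr
E
python3 - <<'E'
from h import *
st=arm.observe();s=snapshot('wrist')
v,f,c,n,L,Rr=fit_full(s,st);print(v.round(4),f.round(1),c.round(4),n.round(4));print(L,Rr)
E
```

```text
[-0.0023  0.0073  0.0376  0.0007  0.0122] [ 0.3 -0.  -0.3  0.1  0.3 -1.  -1.  -0.4 -0.5 -0.5  1.9  0.4  0.1  0.3
 -0.1  0.1  0.3  0.4] [ 0.4928 -0.2082  0.2253] [ 0.2519 -0.9677 -0.0125]
[np.int64(303), np.int64(305), np.int64(305), np.int64(304), np.int64(304), np.int64(304), np.int64(300)] [np.int64(349), np.int64(350), np.int64(350), np.int64(351), np.int64(351), np.int64(351), np.int64(351)]
```

The fit is tight: wheel centre at tool (−2.3, 7.3, 37.6) mm and axle level within 0.012 rad. Carrying it over the stand.

apply_moves(
  moves=[
    [[0, 0.018, -0.06, 0, 0, 0, 0], [0, 0.036, -0.12, 0, 0, 0, 0], [0, 0.036, -0.12, 0, 0, 0, 0], [0, 0.036, -0.12, 0, 0, 0, 0], [0, 0.036, -0.12, 0, 0, 0, 0], [0, 0.036, -0.12, 0, 0, 0, 0], [0, 0.036, -0.12, 0, 0, 0, 0], [0, 0.036, -0.12, 0, 0, 0, 0], [0, 0.036, -0.12, 0, 0, 0, 0], [0, 0.036, -0.12, 0, 0, 0, 0], [0, 0.036, -0.12, 0, 0, 0, 0], [0, 0.036, -0.12, 0, 0, 0, 0], [0, 0.036, -0.12, 0, 0, 0, 0], [0, 0.036, -0.12, 0, 0, 0, 0], [0, 0.036, -0.12, 0, 0, 0, 0], [0, 0.036, -0.12, 0, 0, 0, 0], [0, 0.018, -0.06, 0, 0, 0, 0]],
  ],
)

```text
time_s: 12.55
ee_pos: [0.5071, 0.2029, 0.2635]
eef_rot: [-3.114, -0.402, -0.006]
contact_force: [-0.1, -0.2, -5.7]
grip_width: 0.0116
grasp_force: 30.1
```

apply_moves(
  moves=[
    [[0, 0, 0, 0, 0, 0, 0.055], [0, 0, 0, 0, 0, 0, 0.055], [0, 0, 0, 0, 0, 0, 0.055], [0, 0, 0, 0, 0, 0, 0.056], [0, 0, 0, 0, 0, 0, 0], [0, 0, 0, 0, 0, 0, 0]],
  ],
)

```text
time_s: 13.15
ee_pos: [0.5077, 0.2005, 0.2636]
eef_rot: [-3.137, 0.143, -0.006]
contact_force: [0.4, -0.2, -6.5]
grip_width: 0.0116
grasp_force: 30.1
```

```bash
cat > meas2.py <<'E'
from h import *
st=arm.observe();s=snapshot('wrist');M=R.from_rotvec(st['eef_rot']).as_matrix()
print(st['ee_pos'],'yaw',np.arctan2(M[1,0],M[0,0]),M[:,2].round(4))
v,f,c,n,L,Rr=fit_full(s,st);print(v.round(4),abs(f).max().round(1),'centre',c.round(4),'n',n.round(4))
o=np.array([.5056,.1914]);th=-.0924;Rm=np.array([[np.cos(th),-np.sin(th)],[np.sin(th),np.cos(th)]])
print('centre in stand',Rm.T@(c[:2]-o),'axle yaw err',np.arctan2(n[0],-n[1])+th if 0 else np.arctan2(*(-n[:2])[[1,0]])-np.pi/2-th)
C=np.array([(110,75,8),(110,-75,8),(-75,-75,8),(-75,75,8)])/1e3
pp=lambda p:proj(s,[*(o+Rm@p[:2]),p[2]],st).round(1)
print('plate pred',[pp(p) for p in C])
for d in finder.trace('stand',s):print(d['score'],d['location'],np.where(d['mask'].any(0))[0][[0,-1]],np.where(d['mask'].any(1))[0][[0,-1]])
np.save('m.npy',finder.trace('stand',s)[0]['mask']) if finder.trace('stand',s) else 0
cv2.imwrite('pics/h.png',s['img'])
t=snapshot('top');print('top pred',[proj(t,c+k*.065*n).round(1) for k in(-1,1)],[tips(d['mask']) for d in finder.trace('wheel',t)[:1]])
E
python3 meas2.py
```

```text
[0.50771164 0.20050416 0.26355495] yaw -0.09089674898784576 [ 3.8e-03  9.0e-04 -1.0e+00]
[-0.0017  0.0076  0.0376  0.0049  0.003 ] 1.2 centre [0.5055 0.1931 0.2259] n [-0.0859 -0.9963 -0.0043]
centre in stand [-0.00026039  0.00167367] axle yaw err 0.006373963127773455
plate pred [array([257.2,  81.8]), array([387.8,  82.1]), array([379.9, 234.4]), array([263.1, 234.1])]
0.89 [313.2, 130.8] [219 388] [ 80 225]
0.83 [302.3, 386.5] [292 313] [314 399]
top pred [array([223.3, 174.8]), array([281.5, 181.1])] [(array([242.  , 191.25]), array([249.        , 191.30769231]))]
```

Run:
```python
import cv2,numpy as np
g=cv2.Canny(cv2.imread('pics/h.png'),30,90);m=np.load('m.npy')
for r in range(100,225,12):
    l=257.2+5.9*(r-82)/152.4;q=387.8-7.9*(r-82)/152.4
    c=np.where(g[r])[0];w=np.where(m[r])[0];print(r,round(l,1),c[abs(c-l)<9],round(q,1),c[abs(c-q)<9],w[[0,-1]] if len(w) else 0)
for x in(280,360):print(x,np.where(g[70:95,x])[0]+70)
```

```text
100 257.9 [260] 386.9 [388] [260 387]
112 258.4 [255 256 265 266 267] 386.2 [387] [242 386]
124 258.8 [260] 385.6 [386] [223 386]
136 259.3 [261] 385.0 [385] [224 386]
148 259.8 [262 267 268] 384.4 [379 380 381 385] [262 385]
160 260.2 [262] 383.8 [377 384] [261 384]
172 260.7 [262] 383.1 [376 384 385 386 387 388 389 390 391 392] [262 383]
184 261.1 [253 254 255 256 257 258 263] 382.5 [376 383] [263 383]
196 261.6 [263] 381.9 [375 382] [263 382]
208 262.1 [264] 381.3 [375 382] [264 381]
220 262.5 [264] 380.6 [381] [264 381]
280 [74 77 80]
360 [81]
```

The plate edges put the stand 1.4 mm further towards tool +y than predicted, so I shift 3 mm and descend.

apply_moves(
  moves=[
    [[0, 0, 0.015, 0, 0, 0, 0], [0, 0, 0, 0.1, 0, 0, 0], [0, 0, 0, 0.1, 0, 0, 0], [0, 0, 0, 0.1, 0, 0, 0], [0, 0, 0, 0.1, 0, 0, 0], [0, 0, 0, 0.1, 0, 0, 0], [0, 0, 0, 0.1, 0, 0, 0], [0, 0, 0, 0.05, 0, 0, 0], [0, 0, 0, 0.025, 0, 0, 0], [0, 0, 0, 0.025, 0, 0, 0], [0, 0, 0, 0, 0, 0, 0]],
  ],
)

```text
time_s: 14.6
ee_pos: [0.5083, 0.1977, 0.1237]
eef_rot: [-3.137, 0.145, -0.006]
contact_force: [-0.4, 0.6, -7.0]
grip_width: 0.0114
grasp_force: 30.1
```

```bash
python3 meas2.py; python3 -c "
from h import *
print(arm.observe()['contact_force'],arm.observe()['wrist_torque'])"
```

```text
[0.50831179 0.19766047 0.12372943] yaw -0.09258899622193328 [ 0.0041  0.001  -1.    ]
[-0.0014  0.0076  0.0375  0.0055  0.0023] 1.3 centre [0.5063 0.1902 0.0862] n [-0.087  -0.9962 -0.0036]
centre in stand [ 0.00082923 -0.00107901] axle yaw err 0.005336149322663311
plate pred [array([224.8,  69.3]), array([418.9,  69.4]), array([403.4, 286.7]), array([238.2, 286.5])]
0.86 [295.3, 389.9] [156 306] [378 399]
0.78 [297.0, 134.4] [123 419] [ 58 284]
top pred [array([235. , 181.9]), array([286.3, 187.5])] []
[-0.32201247  0.53123922 -6.1431041 ] [0.02556676 0.13243459 0.00599402]
```

apply_moves(
  moves=[
    [[0, 0, 0, 0.015, 0, 0, 0], [0, 0, 0, 0.01, 0, 0, 0], [0, 0, 0, 0.005, 0, 0, 0], [0, 0, 0, 0, 0, 0, 0]],
  ],
)

```text
time_s: 15.35
ee_pos: [0.5079, 0.1976, 0.1171]
eef_rot: [-3.137, 0.145, -0.005]
contact_force: [0.1, 0.2, -7.4]
grip_width: 0.0117
grasp_force: 30.1
```

Run:
```python
from h import *
st=arm.observe();s=snapshot('wrist');g=cv2.Canny(s['img'],30,90)
o=np.array([.5056,.1914]);th=-.0924;Rm=np.array([[np.cos(th),-np.sin(th)],[np.sin(th),np.cos(th)]])
P=[proj(s,[*(o+Rm@np.array(p)),.008],st) for p in[(.11,.075),(-.075,.075),(.11,-.075),(-.075,-.075)]]
for r in range(90,240,20):
    x=[np.interp(r,[P[i][1],P[i+1][1]],[P[i][0],P[i+1][0]]) for i in(0,2)];c=np.where(g[r])[0]
    print(r,[(round(q,1),c[abs(c-q)<9]) for q in x])
print([proj(s,[*(o+Rm@np.array([sx,sy])),.065],st).round(1) for sy in(.058,-.058) for sx in(.03,)])
print(fit_full(s,st)[0].round(4),tips(finder.trace('wheel',s)[0]['mask']))
```

```text
90 [(np.float64(223.9), array([227])), (np.float64(419.7), array([421]))]
110 [(np.float64(225.1), array([], dtype=int64)), (np.float64(418.2), array([419]))]
130 [(np.float64(226.4), array([], dtype=int64)), (np.float64(416.8), array([418]))]
150 [(np.float64(227.7), array([231])), (np.float64(415.3), array([416]))]
170 [(np.float64(228.9), array([232, 235, 236, 237])), (np.float64(413.8), array([405, 410, 411, 412, 415]))]
190 [(np.float64(230.2), array([232])), (np.float64(412.4), array([405, 409, 417]))]
210 [(np.float64(231.5), array([233])), (np.float64(410.9), array([405, 408, 415]))]
230 [(np.float64(232.8), array([225])), (np.float64(409.5), array([], dtype=int64))]
[array([234.6, 187.2]), array([410.6, 187.3])]
[-0.0021  0.0074  0.0383 -0.0004  0.0042] (array([223.        , 237.74468085]), array([425.        , 237.76363636]))
```

Wheel is centred within 0.5 mm in y. Lowering in 0.8 mm steps.

apply_moves(
  moves=[
    [[0, 0, 0, 0.004, 0, 0, 0], [0, 0, 0, 0.004, 0, 0, 0], [0, 0, 0, 0, 0, 0, 0]],
  ],
)

```text
time_s: 15.8
ee_pos: [0.508, 0.1976, 0.1158]
eef_rot: [-3.137, 0.145, -0.006]
contact_force: [0.7, -0.4, -6.9]
grip_width: 0.0118
grasp_force: 30.1
```

apply_moves(
  moves=[
    [[0, 0, 0, 0.004, 0, 0, 0], [0, 0, 0, 0, 0, 0, 0]],
  ],
)

```text
time_s: 16.0
ee_pos: [0.5081, 0.1976, 0.115]
eef_rot: [-3.137, 0.146, -0.006]
contact_force: [-0.5, 0.4, -6.1]
grip_width: 0.0119
grasp_force: 30.1
```

apply_moves(
  moves=[
    [[0, 0, 0, 0.005, 0, 0, 0], [0, 0, 0, 0, 0, 0, 0]],
  ],
)

```text
time_s: 16.2
ee_pos: [0.5081, 0.1977, 0.114]
eef_rot: [-3.137, 0.145, -0.006]
contact_force: [-0.2, -0.3, -5.5]
grip_width: 0.0116
grasp_force: 30.1
```

apply_moves(
  moves=[
    [[0, 0, 0, 0.005, 0, 0, 0], [0, 0, 0, 0, 0, 0, 0]],
  ],
)

```text
time_s: 16.4
ee_pos: [0.5085, 0.1978, 0.1136]
eef_rot: [-3.137, 0.146, -0.007]
contact_force: [-0.8, 0.3, -3.9]
grip_width: 0.0114
grasp_force: 30.1
```

apply_moves(
  moves=[
    [[0, 0, 0, 0.004, 0, 0, 0], [0, 0, 0, 0, 0, 0, 0]],
  ],
)

```text
time_s: 16.6
ee_pos: [0.5087, 0.1979, 0.1133]
eef_rot: [-3.137, 0.145, -0.008]
contact_force: [-1.6, 0.8, 0.4]
grip_width: 0.0118
grasp_force: 30.1
```

apply_moves(
  moves=[
    [[0, 0, 0, 0.003, 0, 0, 0], [0, 0, 0, 0, 0, 0, 0]],
  ],
)

```text
time_s: 16.8
ee_pos: [0.5091, 0.1979, 0.1131]
eef_rot: [-3.136, 0.145, -0.009]
contact_force: [-2.4, 0.8, 5.7]
grip_width: 0.0118
grasp_force: 30.1
```

Seated, with the wheel's weight carried by the rollers. Releasing and rising.

apply_moves(
  moves=[
    [[100, 0, 0, 0, 0, 0, 0], [100, 0, 0, 0, 0, 0, 0], [100, 0, 0, 0, 0, 0, 0], [100, 0, 0, 0, 0, 0, 0], [100, 0, 0, -0.1, 0, 0, 0], [100, 0, 0, -0.15, 0, 0, 0], [100, 0, 0, -0.15, 0, 0, 0], [100, 0, 0, -0.15, 0, 0, 0], [100, 0, 0, -0.15, 0, 0, 0], [100, 0, 0, 0, 0, 0, 0]],
  ],
)

```text
time_s: 17.8
ee_pos: [0.5101, 0.1979, 0.2567]
eef_rot: [-3.135, 0.145, -0.02]
contact_force: [-0.1, -0.9, 0.2]
grip_width: 0.0883
grasp_force: 0.0
```

```bash
cat > m3.py <<'E'
from h import *
st=arm.observe();s=snapshot('wrist');print(st['ee_pos'],st['time_s'])
v,f,c,n,L,Rr=fit_full(s,st)
o=np.array([.5056,.1914]);th=-.0924;Rm=np.array([[np.cos(th),-np.sin(th)],[np.sin(th),np.cos(th)]])
print(v.round(4),abs(f).max().round(1),'c',c.round(4),'n',n.round(4),'in stand',Rm.T@(c[:2]-o))
k=finder.trace('pointer_knob',s)
for d in k[:2]:
    m=d['mask'];r,cc=np.where(m);print('knob',d['score'],d['location'],cc.min(),cc.max(),r.min(),r.max(),ray(s,d['location'],.185,st).round(4))
t=snapshot('side')
for d in finder.trace('wheel',t)[:2]:print('side wheel',d['score'],d['location'],proj(t,c).round(1))
E
python3 m3.py
```

```text
[0.51014414 0.19792436 0.25671356] 17.8
[-0.0051  0.0085  0.1814 -0.0044 -0.0007] 0.0 c [0.5066 0.1904 0.0753] n [-0.0969 -0.9953 -0.0028] in stand [ 0.00110168 -0.00094433]
knob 0.72 [284.3, 117.6] 216 341 87 143 [0.5848 0.2108 0.185 ]
side wheel 0.6 [266.1, 246.8] [266.6 250.1]
```

The wheel is on the seat: measured offset about 1 mm, axle along the stand's y. Letting it settle, while checking its motion and locating the knob.

apply_moves(
  moves=[
    [[100, 0, 0, 0, 0, 0, 0], [100, 0, 0, 0, 0, 0, 0], [100, 0, 0, 0, 0, 0, 0], [100, 0, 0, 0, 0, 0, 0], [100, 0, 0, 0, 0, 0, 0], [100, 0, 0, 0, 0, 0, 0], [100, 0, 0, 0, 0, 0, 0], [100, 0, 0, 0, 0, 0, 0], [100, 0, 0, 0, 0, 0, 0], [100, 0, 0, 0, 0, 0, 0], [100, 0, 0, 0, 0, 0, 0], [100, 0, 0, 0, 0, 0, 0], [100, 0, 0, 0, 0, 0, 0], [100, 0, 0, 0, 0, 0, 0], [100, 0, 0, 0, 0, 0, 0], [100, 0, 0, 0, 0, 0, 0], [100, 0, 0, 0, 0, 0, 0], [100, 0, 0, 0, 0, 0, 0], [100, 0, 0, 0, 0, 0, 0], [100, 0, 0, 0, 0, 0, 0]],
  ],
)

```text
time_s: 20.05
ee_pos: [0.5076, 0.1975, 0.2518]
eef_rot: [-3.137, 0.145, -0.006]
contact_force: [0.1, 0.3, -0.6]
grip_width: 0.0942
grasp_force: 0.0
```

```bash
cat > m4.py <<'E'
from h import *
st=arm.observe();im=[];tt=[]
for i in range(9):
    s=snapshot('side');im.append(s['img'].astype(int));tt.append(arm.observe()['time_s'])
q=[proj(s,[.5056,.1905,z]) for z in(.02,.14)];a,b=int(q[0][0])-22,int(q[0][0])+22;r0,r1=int(q[1][1])-5,int(q[0][1])+5
print(tt[0],tt[-1],[a,b,r0,r1],'diff',[int((abs(x-im[0])[r0:r1,a:b].max(2)>25).sum()) for x in im[1:]])
if __name__=='__main__':
    w=snapshot('wrist');h=cv2.cvtColor(w['img'],cv2.COLOR_BGR2HSV)
    P=[proj(w,[.584,.236,z],st) for z in(.151,.201)];print('knob pred',P)
    x,y=P[1].astype(int);print(h[y-2:y+3,x-2:x+3].reshape(-1,3)[::6])
    m=(h[...,0]<14)&(h[...,1]>110);n,l,stt,c=cv2.connectedComponentsWithStats(m.astype(np.uint8))
    for i in range(1,n):
        if 60<stt[i,4]<6000 and np.hypot(*(c[i]-P[1]))<80:print(stt[i],c[i])
E
python3 m4.py
```

```text
20.1 20.5 [246, 290, 219, 275] diff [0, 0, 0, 0, 0, 0, 0, 0]
knob pred [array([253.47805479, 116.85442175]), array([239.93695115, 118.25581448])]
[[ 14 146 148]
 [ 14 147 151]
 [ 14 142 151]
 [ 14 146 152]
 [ 14 146 152]]
```

Run:
```python
from h import *
st=arm.observe();t=snapshot('side');g=cv2.cvtColor(t['img'],cv2.COLOR_BGR2HSV)
th=-.0924;ex=np.array([np.cos(th),np.sin(th),0]);ey=np.array([-np.sin(th),np.cos(th),0]);c=np.array([.5056,.1905,.0778])
img0=cv2.cvtColor(cv2.imread('pics/side0.png'),cv2.COLOR_BGR2HSV)
c0=np.array([.4896,-.193,.066]);
for name,im,cc,x,y in(('now',g,c,ex,ey),('start(stands leaning)',img0,c0,np.array([.978,.21,0]),np.array([-.2,.95,.2]))):
  print(name)
  for a in range(0,360,30):
    A=np.radians(a);o=[]
    for r in(.022,.03,.038):
      u,v=proj(t,cc+.011*y+r*(np.cos(A)*x+np.sin(A)*np.cross(x,y)));o.append(tuple(int(k) for k in im[int(round(v)),int(round(u))]))
    print(a,o)
w=snapshot('wrist');h=cv2.cvtColor(w['img'],cv2.COLOR_BGR2HSV)
for r in(108,112,118,124,128):print(r,[tuple(int(k) for k in h[r,x]) for x in range(220,276,4)])
```

```text
now
0 [(90, 2, 121), (60, 2, 109), (60, 6, 84)]
30 [(75, 6, 91), (90, 3, 81), (75, 7, 77)]
60 [(105, 4, 135), (70, 6, 138), (90, 2, 146)]
90 [(90, 2, 133), (19, 17, 119), (15, 69, 89)]
120 [(100, 5, 142), (60, 3, 90), (90, 6, 84)]
150 [(60, 3, 97), (90, 3, 87), (90, 3, 84)]
180 [(120, 3, 80), (90, 2, 141), (0, 0, 128)]
210 [(80, 9, 87), (120, 3, 89), (100, 9, 86)]
240 [(45, 6, 92), (90, 3, 87), (75, 5, 93)]
270 [(75, 6, 89), (90, 6, 88), (120, 3, 94)]
300 [(90, 3, 79), (90, 6, 80), (90, 4, 136)]
330 [(90, 5, 145), (90, 2, 132), (60, 2, 107)]
start(stands leaning)
0 [(75, 5, 97), (75, 5, 99), (90, 3, 97)]
30 [(75, 5, 99), (90, 5, 100), (18, 30, 102)]
60 [(90, 3, 98), (90, 3, 97), (90, 3, 101)]
90 [(21, 17, 103), (17, 51, 100), (16, 99, 119)]
120 [(105, 5, 100), (105, 5, 99), (90, 5, 99)]
150 [(21, 23, 110), (16, 126, 107), (17, 124, 111)]
180 [(75, 5, 97), (75, 5, 99), (75, 5, 99)]
210 [(16, 66, 131), (16, 104, 123), (16, 115, 102)]
240 [(80, 8, 99), (16, 26, 106), (16, 101, 156)]
270 [(20, 9, 87), (16, 101, 137), (16, 106, 125)]
300 [(75, 5, 104), (20, 23, 99), (16, 100, 156)]
330 [(
[... 480 characters left out ...]
(104, 16, 176)]
118 [(17, 119, 143), (17, 118, 143), (17, 115, 144), (14, 145, 153), (15, 146, 152), (15, 146, 150), (15, 147, 149), (14, 147, 147), (14, 147, 128), (14, 150, 114), (14, 152, 116), (101, 12, 170), (102, 15, 172), (107, 13, 173)]
124 [(105, 15, 171), (105, 15, 171), (105, 15, 172), (14, 144, 154), (14, 146, 152), (14, 148, 150), (14, 144, 151), (15, 144, 152), (14, 144, 152), (14, 153, 113), (14, 150, 114), (103, 14, 168), (103, 14, 167), (99, 18, 142)]
128 [(103, 13, 173), (102, 15, 173), (105, 15, 174), (15, 145, 151), (15, 147, 153), (15, 145, 153), (15, 147, 153), (15, 149, 151), (14, 149, 115), (13, 153, 105), (14, 132, 104), (101, 20, 137), (102, 19, 135), (99, 19, 135)]
```

Run:
```python
from h import *
t=snapshot('side')
def prof(im,c,x,y,off,angs):
    z=np.cross(x,y);P=np.array([[proj(t,c+off*y+r*(np.cos(a)*x+np.sin(a)*z)) for r in(.026,.03,.034,.038)] for a in np.radians(angs)]).astype(np.float32)
    return cv2.remap(im,P[...,0],P[...,1],cv2.INTER_LINEAR)
th=-.0924;ex=np.array([np.cos(th),np.sin(th),0]);ey=np.array([-np.sin(th),np.cos(th),0])
h=lambda im:cv2.cvtColor(im,cv2.COLOR_BGR2HSV)
i0=cv2.imread('pics/side0.png');y0=np.array([-.2,.955,.2]);y0/=np.linalg.norm(y0);x0=np.cross(y0,[0,0,1]);x0/=np.linalg.norm(x0)
A=range(0,360,10)
a=prof(t['img'],np.array([.5056,.1905,.0778]),ex,ey,.008,A);b=prof(i0,np.array([.4896,-.193,.066]),x0,y0,.008,A)
for i,k in enumerate(A):print(k,'now',a[i,:,2],h(a)[i,:,1],'start',b[i,:,2],h(b)[i,:,1])
```

```text
0 now [113  94  87  83] [4 3 6 6] start [96 96 98 95] [5 5 0 5]
10 now [89 86 83 78] [6 3 6 6] start [ 99  99  99 101] [3 3 3 0]
20 now [85 84 79 77] [6 3 6 3] start [100  99 113 113] [ 3  5  4 32]
30 now [85 85 83 83] [3 3 3 6] start [98 98 99 99] [ 5  5  5 26]
40 now [ 99  99 109 119] [3 5 5 4] start [97 99 99 96] [8 3 3 3]
50 now [132 137 140 141] [4 4 5 5] start [97 99 96 99] [8 3 3 3]
60 now [142 141 140 139] [ 4  4  5 15] start [ 97  96  99 103] [5 5 3 5]
70 now [139 130 128 123] [ 2 16 60 93] start [ 96 100 112 128] [8 3 4 4]
80 now [124 110 104 107] [  6  53 123  93] start [ 94 106 128 128] [0 5 0 2]
90 now [92 89 86 86] [5 9 3 9] start [ 99 103 114 116] [64 47 72 97]
100 now [85 82 83 85] [3 3 6 0] start [122 120 119 114] [113 125 129 112]
110 now [80 79 80 82] [3 6 3 3] start [110 114 117 113] [60 81 94 93]
120 now [119 105  99  89] [4 2 5 6] start [97 96 97 97] [3 8 3 3]
130 now [135 134 117  89] [4 2 2 3] start [106 110 114 115] [ 2 16 74 95]
140 now [102 106 100  87] [5 5 0 6] start [104 105 112 108] [ 10  49 128 116]
150 now [89 86 83 82] [0 6 6 3] start [101 108 111 10
[... 768 characters left out ...]
86 85] [6 3 3 3] start [101 125 153 143] [106 106 100 103]
270 now [91 86 86 87] [5 0 6 0] start [ 88 126 155 139] [ 61  97 100 105]
280 now [86 86 86 89] [3 6 3 3] start [ 92 119 151 141] [  3  58  98 103]
290 now [85 86 85 94] [6 3 6 3] start [ 89 110 149 153] [  6  30  89 102]
300 now [ 79  79  84 101] [3 3 6 5] start [ 90  86 116 149] [ 3  6 51 92]
310 now [97 93 91 87] [3 5 3 3] start [100  85  89 120] [ 5  3  3 47]
320 now [132 132 133 135] [4 6 4 6] start [101  93  95  96] [3 3 3 3]
330 now [137 131 122 114] [4 2 4 4] start [100  98  98 106] [ 5  5 10  2]
340 now [94 90 87 87] [3 3 3 0] start [ 99  99 100  97] [0 5 3 8]
350 now [110 130 109  94] [5 2 5 3] start [98 99 98 99] [3 5 8 5]
```

Profile now: solid metal at 210–310° (downward), spokes at about 25°, 100° and 155°. The heavy side is down and nothing moved over 0.4 s. Next, the exact knob top.

Run:
```python
import m4
from h import *
st=arm.observe();w=snapshot('wrist');h=cv2.cvtColor(w['img'],cv2.COLOR_BGR2HSV)
m=((h[...,0]<=15)&(h[...,1]>136)&(h[...,2]>138)).astype(np.uint8);m[:,:200]=0;m[:,290:]=0;m[:90]=0;m[160:]=0
n,l,s,c=cv2.connectedComponentsWithStats(m);i=1+np.argmax(s[1:,4]);print(s[i],c[i])
k=ray(w,c[i],.201,st);M=R.from_rotvec(st['eef_rot']).as_matrix()
o=np.array([.5056,.1905]);th=-.0924;Rm=np.array([[np.cos(th),-np.sin(th)],[np.sin(th),np.cos(th)]])
d=Rm.T@(k[:2]-o)-[.085,0];a=np.arctan2(d[1],-d[0]);print(k,np.hypot(*d),a,'tool delta',M.T@(k-st['ee_pos']),st['ee_pos'])
p=np.array([.085,0])
for A in np.linspace(a,0,15):
    q=o+Rm@(p+.055*np.array([-np.cos(A),np.sin(A)]));print(A.round(2),q.round(4), (M.T@[*(q-k[:2]),0]/.2).round(3)[:2])
```

```text
20.75 21.15 [246, 290, 219, 275] diff [0, 0, 0, 0, 0, 0, 0, 0]
[230 111  23  24 425] [241.05176471 122.56470588]
[0.58134471 0.23570049 0.201     ] 0.05378358193956985 1.3122913415160604 tool delta [ 0.06966416 -0.0447674   0.05104909] [0.50763871 0.19752325 0.25172621]
1.31 [0.5811 0.2369] [-0.002 -0.006]
1.22 [0.5761 0.2358] [-0.026  0.002]
1.12 [0.5712 0.2343] [-0.05   0.012]
1.03 [0.5664 0.2322] [-0.073  0.024]
0.94 [0.5619 0.2298] [-0.094  0.038]
0.84 [0.5576 0.2269] [-0.114  0.055]
0.75 [0.5536 0.2237] [-0.132  0.073]
0.66 [0.5499 0.2201] [-0.149  0.092]
0.56 [0.5466 0.2162] [-0.164  0.113]
0.47 [0.5437 0.2119] [-0.177  0.136]
0.37 [0.5411 0.2074] [-0.187  0.159]
0.28 [0.539  0.2027] [-0.195  0.184]
0.19 [0.5374 0.1978] [-0.201  0.209]
0.09 [0.5362 0.1928] [-0.205  0.234]
0.0 [0.5355 0.1877] [-0.206  0.26 ]
```

apply_moves(
  moves=[
    [[45, 0.087, -0.056, 0, 0, 0, 0], [45, 0.087, -0.056, 0, 0, 0, 0], [45, 0.087, -0.056, 0, 0, 0, 0], [45, 0.087, -0.056, 0, 0, 0, 0], [45, 0, 0, 0, 0, 0, 0], [45, 0, 0, 0.1, 0, 0, 0], [45, 0, 0, 0.1, 0, 0, 0], [45, 0, 0, 0.1, 0, 0, 0], [45, 0, 0, 0.1, 0, 0, 0], [45, 0, 0, 0, 0, 0, 0]],
  ],
)

```text
time_s: 22.2
ee_pos: [0.5786, 0.235, 0.1687]
eef_rot: [3.138, -0.146, -0.004]
contact_force: [-0.1, -0.2, 0.4]
grip_width: 0.0424
grasp_force: 0.0
```

apply_moves(
  moves=[
    [[36, 0, 0, 0, 0, 0, 0], [30, 0, 0, 0, 0, 0, 0], [25, 0, 0, 0, 0, 0, 0], [20, 0, 0, 0, 0, 0, 0], [17, 0, 0, 0, 0, 0, 0], [10, 0, 0, 0, 0, 0, 0], [0, 0, 0, 0, 0, 0, 0]],
  ],
)

```text
time_s: 22.9
ee_pos: [0.5817, 0.2377, 0.1732]
eef_rot: [-3.133, 0.145, -0.008]
contact_force: [-0.3, 5.9, 1.6]
grip_width: 0.0153
grasp_force: 30.0
```

The knob is pinched at 15.3 mm width, at the expected spot. Following the arc towards the stop.

apply_moves(
  moves=[
    [[0, -0.013, 0, 0, 0, 0, 0], [0, -0.013, 0.002, 0, 0, 0, 0], [0, -0.024, 0.01, 0, 0, 0, 0], [0, -0.023, 0.012, 0, 0, 0, 0], [0, -0.021, 0.014, 0, 0, 0, 0], [0, -0.02, 0.017, 0, 0, 0, 0], [0, -0.018, 0.018, 0, 0, 0, 0], [0, -0.017, 0.019, 0, 0, 0, 0], [0, -0.015, 0.021, 0, 0, 0, 0], [0, -0.013, 0.023, 0, 0, 0, 0], [0, -0.01, 0.023, 0, 0, 0, 0], [0, -0.008, 0.025, 0, 0, 0, 0], [0, -0.006, 0.025, 0, 0, 0, 0], [0, 0, 0, 0, 0, 0, 0]],
  ],
)

```text
time_s: 24.3
ee_pos: [0.5349, 0.1999, 0.173]
eef_rot: [-3.134, 0.144, 0.003]
contact_force: [-11.3, 6.3, 10.1]
grip_width: 0.0153
grasp_force: 30.0
```

apply_moves(
  moves=[
    [[0, -0.003, 0.02, 0, 0, 0, 0], [0, 0, 0.01, 0, 0, 0, 0], [0, 0, 0, 0, 0, 0, 0]],
  ],
)

```text
time_s: 24.6
ee_pos: [0.5344, 0.1935, 0.173]
eef_rot: [-3.135, 0.144, 0.001]
contact_force: [-9.2, 4.6, 8.4]
grip_width: 0.0154
grasp_force: 30.0
```

apply_moves(
  moves=[
    [[0, -0.01, 0.01, -0.01, 0, 0, 0], [0, 0, 0.01, 0, 0, 0, 0], [0, 0, 0, 0, 0, 0, 0]],
  ],
)

```text
time_s: 24.9
ee_pos: [0.5332, 0.1893, 0.1732]
eef_rot: [-3.134, 0.145, -0.003]
contact_force: [-1.2, 7.8, -3.7]
grip_width: 0.0152
grasp_force: 30.0
```

apply_moves(
  moves=[
    [[0, 0, 0.01, 0, 0, 0, 0], [0, 0, 0.005, 0, 0, 0, 0], [0, 0, 0, 0, 0, 0, 0]],
  ],
)

```text
time_s: 25.2
ee_pos: [0.5331, 0.1891, 0.1732]
eef_rot: [-3.128, 0.145, -0.005]
contact_force: [1.8, 18.3, -6.5]
grip_width: 0.0154
grasp_force: 30.0
```

The force builds while the position holds, so the pointer is at its stop. Relaxing the push, then releasing and rising.

apply_moves(
  moves=[
    [[0, 0, -0.01, -0.002, 0, 0, 0], [0, 0, -0.008, 0, 0, 0, 0], [0, 0, 0, 0, 0, 0, 0], [20, 0, 0, 0, 0, 0, 0], [25, 0, 0, 0, 0, 0, 0], [32, 0, 0, 0, 0, 0, 0], [40, 0, 0, 0, 0, 0, 0], [45, 0, 0, 0, 0, 0, 0], [45, 0, 0, 0, 0, 0, 0], [45, 0, 0, -0.05, 0, 0, 0], [45, 0, 0, -0.1, 0, 0, 0], [45, 0, 0, -0.1, 0, 0, 0], [45, 0, 0, -0.1, 0, 0, 0], [45, 0, 0, -0.1, 0, 0, 0], [45, 0, 0, -0.1, 0, 0, 0], [45, 0, 0, 0, 0, 0, 0]],
  ],
)

```text
time_s: 26.8
ee_pos: [0.5353, 0.1889, 0.2885]
eef_rot: [-3.136, 0.145, -0.017]
contact_force: [-0.2, 0.0, 0.2]
grip_width: 0.0422
grasp_force: 0.0
```

```bash
python3 - <<'E'
from h import *
st=arm.observe();w=snapshot('wrist');h=cv2.cvtColor(w['img'],cv2.COLOR_BGR2HSV)
print(st['time_s'],st['ee_pos'],st['contact_force'])
P=[proj(w,[.5345,.1885,z],st) for z in(.151,.201)];print('pred',P)
m=((h[...,0]<=15)&(h[...,1]>136)&(h[...,2]>130)).astype(np.uint8)
n,l,s,c=cv2.connectedComponentsWithStats(m)
for i in range(1,n):
    if s[i,4]>80:print(s[i],c[i],ray(w,c[i],.201,st).round(4))
for d in finder.trace('pointer',w)[:2]:
    r,cc=np.where(d['mask']);print('pointer',d['score'],d['location'],cc.min(),cc.max(),r.min(),r.max(), np.polyfit(r,cc,1))
o=np.array([.5056,.1905]);th=-.0924;Rm=np.array([[np.cos(th),-np.sin(th)],[np.sin(th),np.cos(th)]])
print('pred post,tip',[proj(w,[*(o+Rm@q),.151],st) for q in([.085,0],[0,0])])
t=snapshot('top')
H=cv2.cvtColor(t['img'],cv2.COLOR_BGR2HSV);q=proj(t,[.5345,.1885,.201]);print(q)
for d in finder.trace('pointer',t)[:3]:
    r,cc=np.where(d['mask']);print('top',d['score'],d['location'],cc.min(),cc.max(),r.min(),r.max())
print([proj(t,[*(o+Rm@q),.151]).round(1) for q in([.085,0],[0,0])])
E
python3 m4.py | head -1
python3 - <<'E'
from h import *
t=snapshot('top')
for d in finder.trace('jar_a',t):print(d['score'],d['location'])
E
```

```text
26.8 [0.53531075 0.18892551 0.28846767] [-0.22538499  0.01985183  0.18947082]
pred [array([314.50466682, 200.13653303]), array([314.12226641, 215.29517799])]
[609 137  25  27 311] [618.92282958 147.89710611] [ 0.5655 -0.0401  0.201 ]
[616 197  24  37 479] [625.76826722 217.26931106] [ 0.511  -0.0519  0.201 ]
[307 203  19  18 260] [315.74615385 211.36923077] [0.5375 0.187  0.201 ]
pointer 0.57 [319.1, 165.1] 301 330 121 232 [-6.17191512e-03  3.16739597e+02]
pred post,tip [array([315.26345883, 137.62155991]), array([315.23673598, 230.34708102])]
[256.22170504 166.80219215]
[array([261.9, 147. ]), array([257.5, 182. ])]
27.05 27.45 [246, 290, 219, 275] diff [0, 0, 0, 0, 0, 0, 0, 0]
0.97 [366.0, 105.2]
0.77 [337.5, 221.5]
0.72 [309.9, 106.6]
```

The knob sits at the angle-0 position within about 0.01 rad, the wheel is motionless, all three jars stand where they were, and the gripper is clear.

```bash
python3 -c "
from h import *
print(arm.sign_off())"
```

```text
the job is handed in; nothing more can be done
None
```

The job is handed in at about 27.5 s: the wheel rests on the grey stand's rollers heavy side down, the pointer is at its stop above the wheel's top, and all three jars still stand; I have no verdict back yet.

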